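# Push the rosette blocks home in the carving cradle and latch them

### The job

Push the row of four rosette blocks from its rear end, all together as one train, along the cradle's channel until the first is home against the end stop and no gaps are left; then push the wooden turn-button round until it stands square across the channel behind the last block, as far as it goes. Only push with the fingertips: do not pick up, pinch or tip any block, and leave everything else on the bench where it is.

Things in the scene. Friction and masses are not known exactly. Their poses are not given: they have to be found in the camera images.
- jig: wooden carving cradle fixed to the bench: a board 380 mm long (its y), 120 mm wide (its x from -65 to +55 mm), top 18 mm above the bench. Origin: on the bench, half-way along its length. Its +y points along the channel to the end stop, its +x away from the robot to the turn-button's side
- stop_face (a point): lower edge of the end stop's inner face, middle, on the channel floor (cradle x -25, y +172, z 18 mm); axes as the cradle's. Stop: fixed, 63 mm wide, 18 thick, 40 high above the board. The channel runs from here the board's whole length along -y, centred on this x, 47 mm wide between two rails 8 mm wide and 8 mm high (tops 26 mm above the bench); its rear (-y) end is open
- block1: loose wooden rosette block of the row in the channel, first, nearest the end stop; 44 mm across the channel (its x), 40 mm along it (its y, to the stop), 38 mm high, about 50 g. Origin: centre of its underside, 18 mm above the bench. The four touch face to face and slide with 3 mm sideways play; the row starts 55 to 110 mm short of the stop
- block2: loose wooden rosette block of the row in the channel, second; 44 mm across the channel (its x), 40 mm along it (its y, to the stop), 38 mm high, about 50 g. Origin: centre of its underside, 18 mm above the bench. The four touch face to face and slide with 3 mm sideways play; the row starts 55 to 110 mm short of the stop
- block3: loose wooden rosette block of the row in the channel, third; 44 mm across the channel (its x), 40 mm along it (its y, to the stop), 38 mm high, about 50 g. Origin: centre of its underside, 18 mm above the bench. The four touch face to face and slide with 3 mm sideways play; the row starts 55 to 110 mm short of the stop
- block4: loose wooden rosette block of the row in the channel, last, the rear end of the row, where the row is pushed; 44 mm across the channel (its x), 40 mm along it (its y, to the stop), 38 mm high, about 50 g. Origin: centre of its underside, 18 mm above the bench. The four touch face to face and slide with 3 mm sideways play; the row starts 55 to 110 mm short of the stop
- turn_button (a joint): angle of the wooden turn-button, a level latch arm on an upright screw. 0: points straight back (cradle -y) beside the channel; negative: end splayed away from the channel (starts -0.5 to 0.05); growing: end swings in over the channel; 1.57, its limit: square across, its front face then 4 mm behind a row that is home. Stays where left; about 1 N at its end turns it
- button_pivot (a point): turn-button's pivot axis at half the arm's thickness, 42 mm above the bench (cradle's frame x 28, y -2 mm); axes as the cradle's
- button_end (a point): middle of the turn-button's free end face, 85 mm from the pivot. The arm is 18 mm wide, 20 mm thick, from 32 to 52 mm above the bench; the point's -y points from the pivot along the arm, its +x is square to the arm, out of the side that is pushed to close it
- spare_block: a loose rosette block like those in the row, 44 x 40 x 38 mm, standing on the bench beyond the cradle; not part of the row, leave it alone. Origin: centre of its underside
- finial: a small turned wooden finial, 44 mm across and 78 mm high, upright on the robot's side of the cradle; leave it alone. Origin: centre of its underside
- mallet: a round carver's mallet standing on its head, handle up, 82 mm across, 180 mm high, past the open (rear) end of the cradle; leave it alone. Origin: centre of its underside
- chisel: a chisel lying on the bench beyond the cradle, about 215 mm long, along its own y, 22 mm wide; leave it alone. Origin: near its middle, on the bench
- glue_bottle: a white glue bottle, 56 mm across, 130 mm high, beyond the cradle; leave it alone. Origin: centre of its underside
- wax_tin: a low round tin, 76 mm across, 50 mm high, past the stop end of the cradle; leave it alone. Origin: centre of its underside
Things that resemble listed ones, but are neither listed nor needed, are in the scene too. Leave any pink look-alike of the block3 alone. Leave any purple look-alike of the block4 alone.

How it is judged:
On the way, in this order (a step that is already met when the one before it is completed fails the run):
1. the row is home against the end stop, closed up, with the turn-button still open (y of block1 in the frame of stop_face above -0.023 m and y of block2 in the frame of stop_face above -0.065 m and y of block3 in the frame of stop_face above -0.105 m and y of block4 in the frame of stop_face above -0.145 m and value of joint turn_button below 0.8 rad), for 0.2 s.
2. the turn-button is square across the channel behind the row (y of block1 in the frame of stop_face above -0.023 m and y of block2 in the frame of stop_face above -0.065 m and y of block3 in the frame of stop_face above -0.105 m and y of block4 in the frame of stop_face above -0.145 m and value of joint turn_button above 1.45 rad), for 0.2 s.
At the end, for the whole second after the job is handed in: The first block is within 3 mm of the end stop and the other three within 5 mm of where a closed-up row puts them, all flat in the channel and at rest; the turn-button is at 1.45 rad or more (limit 1.57) (all of step 2 and x of block1 in the frame of stop_face between -0.004 and 0.004 m and z of each of block1, block2, block3, block4 in the frame of stop_face below 0.003 m and angle between each of block1, block2, block3, block4's own z axis and vertical below 0.06 rad and x of block2 in the frame of stop_face between -0.004 and 0.004 m and x of block3 in the frame of stop_face between -0.004 and 0.004 m and x of block4 in the frame of stop_face between -0.004 and 0.004 m and linear speed of each of block1, block2, block3, block4 below 0.01 m/s); the robot touches nothing.
It fails at once if a block of the row is lifted or tipped (height (world z) of any of block1, block2, block3, block4 above 0.03 m or angle between any of block1, block2, block3, block4's own z axis and vertical above 0.4 rad).
It fails at once if the row comes apart: a gap of more than 12 mm between neighbours (distance between block1 and block2 above 0.052 m or distance between block2 and block3 above 0.052 m or distance between block3 and block4 above 0.052 m).
It fails at once if something else on the bench is moved by more than 20 mm (distance of any of spare_block, finial, mallet, chisel, glue_bottle, wax_tin from where it was at the start of the episode above 0.02 m).
It also fails if it takes over 51 s, if anything falls off the work surface, if the arm or the gripper's body presses on something with over 40 N, if the wrist force passes 120 N, or if a joint passes its speed limit or range.

### The arm

A 6-joint arm with a two-finger parallel gripper is mounted at the origin on the work surface. World frame = base frame: x ahead of the robot, y to its left, z up, the work surface at z = 0. Lengths are in m, angles in rad, forces in N, time in s.
With the tool pointing down it reaches from about 0.325 to 0.925 m from the base axis. Payload 3.1 kg.
Tool frame: the origin (TCP) lies midway between the tips of the shut fingers; the grasp point (between the pads) lies 19 mm behind it (ctrl.grasp_offset is the distance from the TCP to the grasp point, in m); z points along the fingers, y is the line along which they close (so a half turn about z gives the same grasp; the last joint's range is limited). The gripper opens to 85 mm and grips with 20 to 120 N. Pads are 22 mm wide; open, the fingers measure 114 mm over their backs; the gripper's body (76 mm by 85 mm) begins 54 mm behind the grasp point. The pads swing forward as they close: fully open they stand 13 mm farther back than shut.
Start: joints at [1.024, 0.217, 1.613, -0, 1.311, -0.112], TCP at [0.263, 0.567, 0.231] pointing down, gripper open.
Joint ranges: [-2.75, 2.75], [-0.78, 2.1], [0.31, 2.55], [-1.13, 4.27], [0.13, 2.63], [-2.58, 2.58]. Speed limits (rad/s): [2.79, 2.79, 3.14, 3.14, 3.14, 3.14].

### API

Orientations are given as a 3x3 rotation matrix whose columns are the frame's x, y, z axes.
In Python, from cell import ctrl, cams, hand_in gives the robot as it stands.
- The arm moves only by the shell command python3 -m inch 'ROWS'. ROWS is JSON, one flat list of numbers, 5 for each row, row after row: the opening, from 0 (shut) to 1 (fully open), then the shift along the tool's x, y, z normalised to -1 to 1, where 1 is 0.1 m, then the turn about the tool's z normalised to -1 to 1, where 1 is 120 degrees. In form: [hand, x, y, z, yaw, hand, x, y, z, yaw, ...]. A call has 1 to 10 rows; each row is the pose to reach, as a shift and turn from the pose commanded when the call began, along the tool's axes at that moment; what a row does not reach only later rows make up. A row lasts 1/8 s, in which the tool goes at most 62.5 mm and 10.7 degrees, less where a joint would pass 70% of its speed; a pose out of reach is approached as far as the arm can. A call with a number of a shift or a turn outside -1 to 1 is refused whole. A call with a gripper value outside its range is refused whole. The fingers move at their own pace and stop on an object; the grip force is fixed at half the most. Time passes only in rows, so rows that repeat a pose let the fingers close. It gives the time, the measured TCP pose, the force, the opening and the grip force at its end, in the units of the state.
- ctrl.state(): the state, without advancing time (a new reading comes with each control period).
- cams.snapshot(name): name is "scene" or "top" or "wrist"; returns (picture, depth): 420x560x3 uint8, red, green, blue; 420x560 float32, m along the optical axis (not along the pixel's ray), 0 where there is no reading.
- cams.camera_params(name): a dict with "mtx" (3x3 intrinsics, pixels), "position" and "rotation" of the camera in the world. Camera axes: x right, y down, z forward; pixel columns grow to the right and rows downward; lengths in m; the calibration is good to about 2 mm. A picture is of the moment at which its call begins: read the wrist's pose just before it. camera_params takes no time and is no camera call; for the wrist camera it gives the pose at the moment of the call.
- hand_in(): hands the job in; it is judged then, once.
The state is a dict: "time_s": time; "qpos": joint angles; "qd": joint speeds; "joint_torque": joint torques, N m; "ee_pos": TCP position; "orientation": TCP orientation; "force": force on the tool from outside, world axes, zero at the start; "torque": the same for the moment, N m; "gripper_width": finger opening in m; "grasp_force": force on a finger pad.
Only numpy, scipy, OpenCV 4.12 (cv2) and the standard library are available. Lean on these libraries where they do the work, as an engineer would, in place of code of your own. Each camera call takes 0.05 s, during which the arm holds its last target. There are 200 camera calls.

## Working session

There is one attempt and no reset: what is moved stays moved. The work goes in short steps, Python scripts to look and compute and a shell command to move; the robot and the scene stay as the last step left them, time stands still between calls to the robot, and variables do not carry over. Pictures are saved under pics/ and viewed, at most 10 in all, crops included, and the job is handed in when it is done.

```bash
ls; mkdir -p pics
python3 - <<'E'
from cell import ctrl,cams
import cv2,numpy as np
s=ctrl.state();print(s['time_s'],s['ee_pos'],s['orientation'],s['gripper_width'])
for n in('scene','top'):
    p,d=cams.snapshot(n);cv2.imwrite(f'pics/{n}0.png',p[...,::-1]);np.save(f'pics/{n}0.npy',d)
    c=cams.camera_params(n);print(n,c)
E
```

```text
pics
0.0 [0.26282056 0.56617169 0.2299592 ] [[-9.06972236e-01  4.21188593e-01 -1.23798411e-03]
 [ 4.21190330e-01  9.06969980e-01 -2.04002713e-03]
 [ 2.63578269e-04 -2.37167490e-03 -9.99997153e-01]] 0.08564137621954937
scene {'mtx': array([[491.50242855,   0.        , 279.66163359],
       [  0.        , 491.50242855, 209.26757449],
       [  0.        ,   0.        ,   1.        ]]), 'position': array([1.04960716, 0.42987146, 1.08986581]), 'rotation': array([[-0.64971351,  0.64472852, -0.40273749],
       [ 0.7601082 ,  0.55822671, -0.33259354],
       [ 0.01038628, -0.52221459, -0.85275087]])}
top {'mtx': array([[540.76849081,   0.        , 283.3639339 ],
       [  0.        , 540.76849081, 204.85041015],
       [  0.        ,   0.        ,   1.        ]]), 'position': array([0.28044146, 0.00609903, 1.42323307]), 'rotation': array([[ 0.01996371, -0.98048636,  0.19557082],
       [-0.99968336, -0.01657888,  0.01892932],
       [-0.01531759, -0.19588679, -0.98050688]])}
```

View pics/scene0.png

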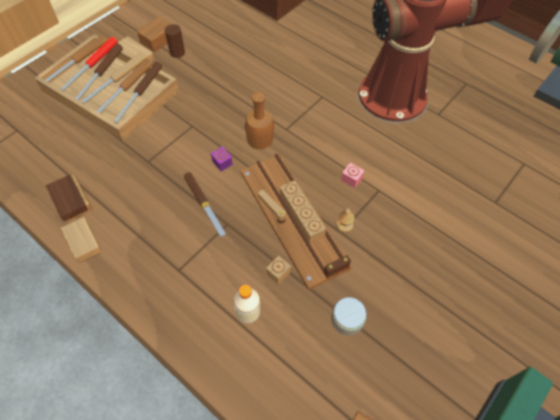

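View pics/top0.png

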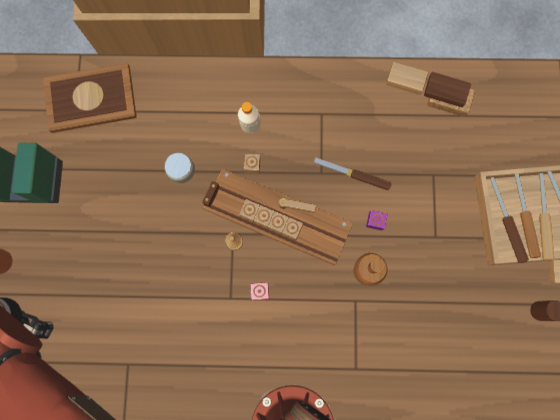

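The top view shows the cradle from the stop (about 211,193) to the open rear end (about 340,245). The row's rosettes run from (249,209) to (293,228), the button's pivot is at (283,203) and its end at (314,208). The mallet is at (371,268) and the purple block at (377,220). I'll zoom in for measurement.

Run:
```python
import cv2
p=cv2.imread('pics/top0.png')[160:280,195:395]
cv2.imwrite('pics/topc.png',cv2.resize(p,None,fx=4,fy=4,interpolation=cv2.INTER_CUBIC))
```

```text
(no output)
```

View pics/topc.png

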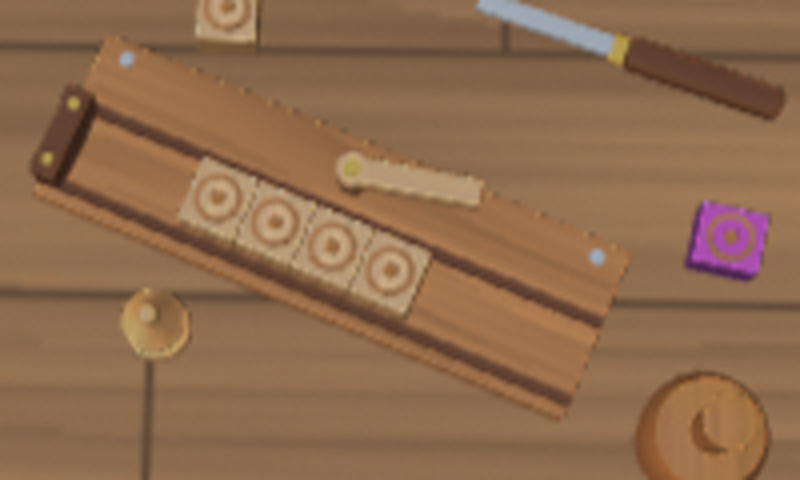

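```bash
cat > h.py <<'E'
from cell import ctrl,cams
import numpy as np
def w(name,u,v,z,c=None):
    c=c or cams.camera_params(name);r=c['rotation']@np.linalg.solve(c['mtx'],[u,v,1])
    return c['position']+r*(z-c['position'][2])/r[2]
E
python3 - <<'E'
from h import *
T=lambda u,v,z:w('top',u/4+195-.375,v/4+160-.375,z)
P={k:T(*a) for k,a in dict(r1=(217,198,.056),r2=(275,222,.056),r3=(332,246,.056),r4=(390,271,.056),piv=(351,169,.054),end=(480,191,.052),fl=(108,38,.018),fr=(630,250,.018),nr=(568,403,.018),stopA=(73,103,.058),stopB=(47,158,.058),mallet=(703,418,.06),fin=(150,315,.05)).items()}
for k,p in P.items(): print(k,p.round(4))
# cradle direction
y=P['r1']-P['r4'];print('len',np.linalg.norm(y[:2]));a=np.arctan2(y[1],y[0]);print('yaw y-axis',a)
e=P['fl']-P['fr'];print('edge',np.arctan2(e[1],e[0]),np.linalg.norm(e[:2]))
for a in (a,np.arctan2(e[1],e[0])):
    Y=np.array([np.cos(a),np.sin(a)]);X=np.array([Y[1],-Y[0]])
    for k,off in dict(piv=(28,-2),fl=(55,190),fr=(55,-190),nr=(-65,-190)).items():
        print(k,'origin',(P[k][:2]-X*off[0]/1e3-Y*off[1]/1e3).round(4))
    b=P['end']-P['piv'];print('btn',X@b[:2],Y@b[:2],np.arctan2(-(X@b[:2]),-(Y@b[:2])))
E
```

```text
r1 [0.5404 0.1211 0.056 ]
r2 [0.5254 0.0833 0.056 ]
r3 [0.5104 0.0464 0.056 ]
r4 [0.4948 0.0089 0.056 ]
piv [0.5613 0.0352 0.054 ]
end [ 0.5487 -0.0483  0.052 ]
fl [0.6559 0.2013 0.018 ]
fr [ 0.5175 -0.1484  0.018 ]
nr [ 0.4163 -0.1078  0.018 ]
stopA [0.6013 0.2167 0.058 ]
stopB [0.5645 0.2318 0.058 ]
mallet [ 0.4044 -0.189   0.06  ]
fin [0.4646 0.1621 0.05  ]
len 0.12113642529672222
yaw y-axis 1.184842334839988
edge 1.1938854064957312 0.3761083539945311
piv origin [0.5362 0.0476]
fl origin [0.5334 0.046 ]
fr origin [0.5381 0.0483]
nr origin [0.548  0.0437]
btn 0.019686241297307366 -0.08213345667225629 -0.23524807937176123
piv origin [0.536  0.0474]
fl origin [0.5349 0.0449]
fr origin [0.5363 0.0485]
nr origin [0.5466 0.0449]
btn 0.01894270774960162 -0.08230812003965582 -0.22620500771601798
```

```bash
for i in 1 2 3 4; do :; done
python3 -m inch '[0,-0.3,-0.3,0,0, 0,-0.6,-0.6,0,0, 0,-0.9,-0.9,0,0]'
python3 -m inch '[0,-0.3,-0.3,0,0, 0,-0.6,-0.6,0,0, 0,-0.9,-0.9,0,0]'
python3 -m inch '[0,-0.3,-0.3,0,0, 0,-0.6,-0.6,0,0, 0,-0.9,-0.9,0,0]'
python3 -m inch '[0,-0.3,-0.3,0,0, 0,-0.6,-0.6,0,0, 0,-0.9,-0.9,0,0]'
python3 -m inch '[0,-0.3,-0.3,0,0, 0,-0.6,-0.6,0,0, 0,-0.86,-0.96,0,-0.025, 0,-0.86,-0.96,0,-0.025, 0,-0.86,-0.96,0,-0.025]'
```

```text
time_s: 0.48
ee_pos: [0.3069, 0.4459, 0.2306]
orientation: [[-0.907, 0.421, -0.001], [0.421, 0.907, -0.001], [0.0, -0.001, -1.0]]
force: [0.6, 0.3, 0.6]
gripper_width: 0.0319
grasp_force: 0.0
time_s: 0.85
ee_pos: [0.3507, 0.3263, 0.2308]
orientation: [[-0.907, 0.421, -0.0], [0.421, 0.907, -0.001], [0.0, -0.001, -1.0]]
force: [0.4, -0.2, 0.7]
gripper_width: -0.0001
grasp_force: 0.0
time_s: 1.23
ee_pos: [0.3943, 0.2068, 0.2309]
orientation: [[-0.907, 0.421, -0.0], [0.421, 0.907, -0.0], [0.0, -0.0, -1.0]]
force: [0.7, -0.0, 0.3]
gripper_width: 0.0002
grasp_force: 0.0
time_s: 1.6
ee_pos: [0.438, 0.0874, 0.2309]
orientation: [[-0.907, 0.421, -0.0], [0.421, 0.907, 0.0], [0.0, -0.0, -1.0]]
force: [0.8, -0.1, -0.3]
gripper_width: -0.0
grasp_force: 0.0
time_s: 2.22
ee_pos: [0.4751, -0.0343, 0.2307]
orientation: [[-0.927, 0.374, -0.001], [0.374, 0.927, 0.001], [0.001, 0.0, -1.0]]
force: [0.3, -0.5, 1.3]
gripper_width: -0.0
grasp_force: 0.0
```

Run:
```python
from h import *
import cv2,pickle
c=cams.camera_params('wrist');p,d=cams.snapshot('wrist');pickle.dump(c,open('c1.pkl','wb'))
cv2.imwrite('pics/w1.png',p[...,::-1]);print(c)
```

```text
{'mtx': array([[349.12338699,   0.        , 284.23883895],
       [  0.        , 349.12338699, 209.45633136],
       [  0.        ,   0.        ,   1.        ]]), 'position': array([ 0.39899506, -0.0042595 ,  0.37339528]), 'rotation': array([[ 0.37330908,  0.87920101,  0.29605054],
       [ 0.92770648, -0.35413633, -0.11810225],
       [ 0.00100663,  0.31873664, -0.94784278]])}
```

View pics/w1.png

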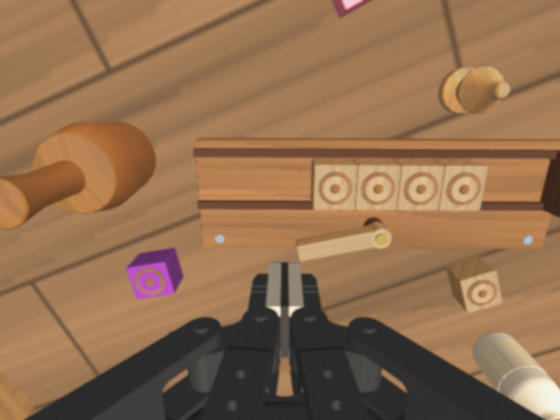

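The wrist view shows the channel level in the image, with the last block's rosette at (336,188) and the first's at (464,188). The button's pivot is at (382,239) and its end at (298,249). The fingers come down clear behind the row.

Run:
```python
from h import *
import pickle
c=pickle.load(open('c1.pkl','rb'))
Y=np.array([.374,.927]);X=np.array([.927,-.374]);O=np.array([.536,.0475])
for k,a in dict(r4=(336,188,.056),r1=(464,188,.056),rear=(313,188,.056),piv=(382,238,.054),end=(298,248,.052),railout=(201,205,.026),bl=(202,247,.018),br=(545,247,.018),tl=(195,140,.018)).items():
    p=w('wrist',*a,c);q=p[:2]-O;print(k,p.round(4),'cradle',(X@q).round(4),(Y@q).round(4))
q=ctrl.state()['ee_pos'][:2]-O;print('tcp',X@q,Y@q)
```

```text
r4 [0.4966 0.0093 0.056 ] cradle -0.0223 -0.0502
r1 [0.5415 0.1209 0.056 ] cradle -0.0223 0.0701
rear [ 0.4885 -0.0108  0.056 ] cradle -0.0222 -0.0718
piv [0.5628 0.0348 0.054 ] cradle 0.0295 -0.0018
end [ 0.5426 -0.0467  0.052 ] cradle 0.0414 -0.0849
railout [ 0.4704 -0.1264  0.026 ] cradle 0.0043 -0.1857
bl [ 0.5167 -0.15    0.018 ] cradle 0.056 -0.1903
br [0.6596 0.2047 0.018 ] cradle 0.0558 0.192
tl [ 0.408  -0.1043  0.018 ] cradle -0.0618 -0.1886
tcp -0.025999831927709053 -0.09813093508332102
```

```bash
python3 -m inch '[0,-0.025,-0.07,0.3,0, 0,-0.025,-0.07,0.7,0, 0,-0.025,-0.07,1,0]'
python3 -m inch '[0,0,0,0.3,0, 0,0,0,0.6,0, 0,0,0,0.8,0, 0,0,0,0.95,0, 0,0,0,1,0, 0,0,0,1,0]'
python3 - <<'E'
from h import *
import cv2
p,d=cams.snapshot('wrist');cv2.imwrite('pics/w2.png',p[...,::-1])
E
```

```text
time_s: 2.65
ee_pos: [0.4744, -0.0405, 0.1297]
orientation: [[-0.928, 0.371, -0.001], [0.371, 0.928, 0.001], [0.001, 0.0, -1.0]]
force: [0.4, -0.2, -0.4]
gripper_width: 0.0001
grasp_force: 0.0
time_s: 3.4
ee_pos: [0.4756, -0.0417, 0.0315]
orientation: [[-0.928, 0.373, 0.0], [0.373, 0.928, -0.0], [-0.0, 0.0, -1.0]]
force: [-0.1, 0.0, -0.4]
gripper_width: -0.0
grasp_force: 0.0
```

View pics/w2.png

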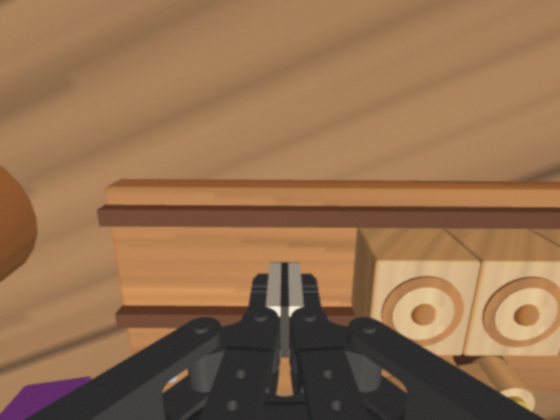

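The fingertips sit in the channel behind the last block, whose rear face is at column 357; the button is clear. I'll ease up to contact.

```bash
python3 -m inch '[0,0,0.08,0.04,0, 0,0,0.15,0.04,0, 0,0,0.18,0.04,0, 0,0,0.21,0.04,0, 0,0,0.24,0.04,0, 0,0,0.27,0.04,0, 0,0,0.30,0.04,0]'
python3 -m inch '[0,0,0.04,0,0, 0,0,0.08,0,0, 0,0,0.12,0,0,0,0,0.15,0,0]'
python3 - <<'E'
from h import *
import cv2
p,d=cams.snapshot('wrist');q,d=cams.snapshot('top')
q=cv2.resize(q[160:260,195:355],(560,350),interpolation=cv2.INTER_CUBIC)
cv2.imwrite('pics/w3.png',np.vstack([p[200:],q])[...,::-1])
E
```

```text
time_s: 4.32
ee_pos: [0.4867, -0.0142, 0.0274]
orientation: [[-0.928, 0.373, 0.0], [0.373, 0.928, -0.0], [-0.0, -0.0, -1.0]]
force: [-1.3, -0.2, 1.4]
gripper_width: 0.0003
grasp_force: 0.8
time_s: 4.82
ee_pos: [0.4923, 0.0, 0.0273]
orientation: [[-0.928, 0.373, -0.0], [0.373, 0.928, 0.0], [0.0, -0.0, -1.0]]
force: [-0.1, -2.6, 0.9]
gripper_width: 0.0
grasp_force: 0.8
```

View pics/w3.png

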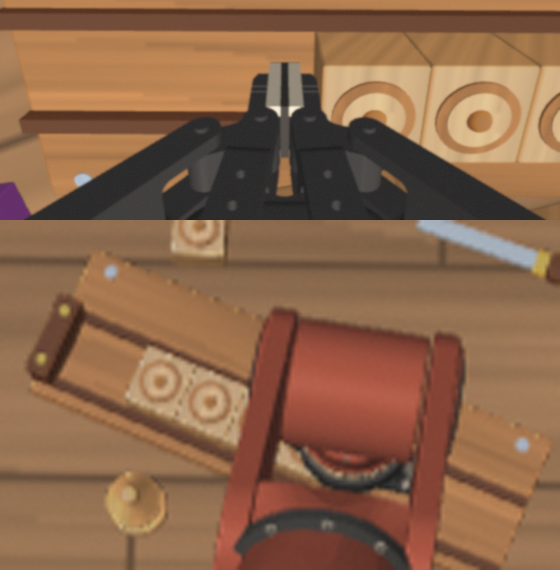

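The wrist image shows the fingers in contact with the last block, which is level. In the top crop the front rosette is at (160,381), so the row has advanced about 24 mm. About 59 mm remains.

```bash
python3 -m inch '[0,0,0.04,0,0, 0,0,0.1,0,0, 0,0,0.17,0,0, 0,0,0.24,0,0, 0,0,0.31,0,0, 0,0,0.38,0,0, 0,0,0.44,0,0, 0,0,0.48,0,0, 0,0,0.51,0,0]'
python3 -m inch '[0,0,0.02,0,0, 0,0,0.04,0,0, 0,0,0.05,0,0]'
python3 -m inch '[0,0,0.01,0,0, 0,0,0.02,0,0]'
```

```text
time_s: 6.05
ee_pos: [0.5113, 0.0473, 0.0273]
orientation: [[-0.928, 0.373, -0.0], [0.373, 0.928, -0.0], [0.0, -0.0, -1.0]]
force: [0.1, -0.5, 0.1]
gripper_width: 0.0003
grasp_force: 0.4
time_s: 6.42
ee_pos: [0.5131, 0.0517, 0.0273]
orientation: [[-0.928, 0.373, -0.0], [0.373, 0.928, -0.0], [0.0, -0.0, -1.0]]
force: [0.5, -1.3, -0.8]
gripper_width: -0.0001
grasp_force: 0.4
time_s: 6.68
ee_pos: [0.5139, 0.0536, 0.0273]
orientation: [[-0.928, 0.373, 0.0], [0.373, 0.928, -0.0], [-0.0, -0.0, -1.0]]
force: [-1.1, -0.8, -0.9]
gripper_width: -0.0002
grasp_force: 0.4
```

```bash
for k in 1; do python3 -m inch '[0,0,0.01,0,0, 0,0,0.02,0,0]' | grep -E 'ee_pos|force: \['; python3 -m inch '[0,0,0.01,0,0]' | grep -E 'ee_pos|force: \['; python3 -m inch '[0,0,0.01,0,0]' | grep -E 'ee_pos|force: \['; done
```

```text
ee_pos: [0.514, 0.0545, 0.0272]
force: [-3.1, -5.7, 2.0]
ee_pos: [0.514, 0.0546, 0.0272]
force: [-2.5, -9.3, 4.3]
ee_pos: [0.514, 0.0546, 0.0272]
force: [-5.1, -13.1, 3.8]
```

The row is home: the force climbs and the tool has stalled. I'll retreat, look from above, and move to the outer side of the button.

```bash
python3 -m inch '[0,0,-0.1,0,0, 0,0,-0.33,0,0, 0,0,-0.33,-0.3,0, 0,0,-0.33,-0.7,0, 0,0,-0.33,-1,0, 0,0,-0.33,-1,0]'
python3 -m inch '[0,-0.3,-0.15,0,0, 0,-0.6,-0.3,0,0, 0,-0.9,-0.45,0,0, 0,-1,-0.45,0,0, 0,-1,-0.45,0,0, 0,-1,-0.45,0,0]'
python3 - <<'E'
from h import *
import cv2,pickle
c=cams.camera_params('wrist');p,d=cams.snapshot('wrist');pickle.dump(c,open('c2.pkl','wb'))
q,_=cams.snapshot('top');q=cv2.resize(q[160:260,195:355],(560,350),interpolation=cv2.INTER_CUBIC)
cv2.imwrite('pics/w4.png',np.vstack([p[:250],q])[...,::-1])
s=ctrl.state();O=np.array([.536,.0475]);r=s['ee_pos'][:2]-O;print('tcp',[.927,-.374]@r,[.374,.927]@r,s['ee_pos'][2])
E
```

```text
time_s: 7.92
ee_pos: [0.5059, 0.0267, 0.1305]
orientation: [[-0.928, 0.373, 0.008], [0.373, 0.928, 0.0], [-0.007, 0.003, -1.0]]
force: [0.8, 0.7, -1.1]
gripper_width: 0.0
grasp_force: 0.0
time_s: 8.68
ee_pos: [0.5778, -0.0513, 0.1264]
orientation: [[-0.928, 0.373, -0.002], [0.373, 0.928, 0.001], [0.002, 0.0, -1.0]]
force: [0.5, -1.1, 0.2]
gripper_width: -0.0001
grasp_force: 0.0
tcp 0.07599511170640902 -0.07596449912458762 0.12688491271775107
```

View pics/w4.png

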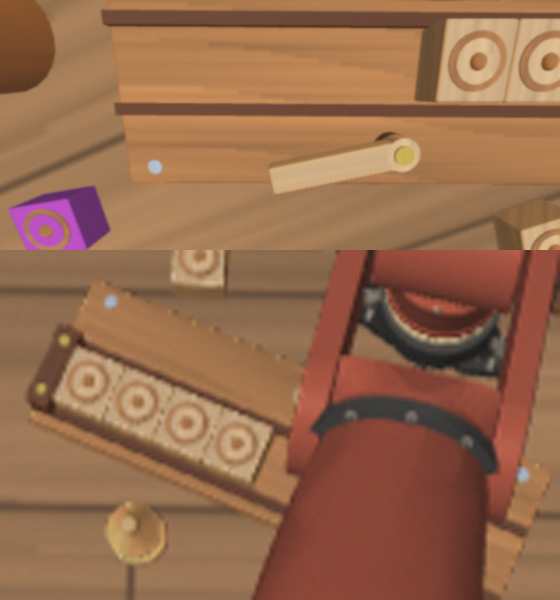

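The top crop shows all four blocks closed up against the stop. The wrist view has the pivot at (405,156) and the button's end at about (271,180). I'll measure these and plan the arc.

```bash
cat > plan.py <<'E'
from h import *
import pickle
c=pickle.load(open('c2.pkl','rb'));O=np.array([.536,.0475]);R=np.array([[.927,-.374],[.374,.927]])
cr=lambda p:R@(p[:2]-O)
piv=cr(w('wrist',405,156,.054,c));end=cr(w('wrist',271,180.5,.052,c));v=end-piv
print('piv',piv.round(4),'end',end.round(4),'len',np.linalg.norm(v),'theta',np.arctan2(-(-v[0])*-1,-v[1]))
piv=np.array([.0295,-.002]);s=ctrl.state();t=cr(s['ee_pos']);print('tcp',t.round(4),s['ee_pos'][2])
for th in np.arange(-.3,1.66,.1):
    C=piv+.065*np.array([-np.sin(th),-np.cos(th)])+.009*np.array([np.cos(th),-np.sin(th)])+[.011,-.014]
    print(round(th,2),C.round(4),'shift x,y',(np.array([-1,1])*(C-t)*10).round(3))
E
python3 plan.py
```

```text
piv [ 0.0311 -0.0019] end [ 0.0473 -0.0849] len 0.0845932924737032 theta -0.19302512486283321
tcp [ 0.076 -0.076] 0.12688491271775107
-0.3 [ 0.0683 -0.0754] shift x,y [0.077 0.005]
-0.2 [ 0.0622 -0.0779] shift x,y [ 0.138 -0.02 ]
-0.1 [ 0.0559 -0.0798] shift x,y [ 0.201 -0.038]
0.0 [ 0.0495 -0.081 ] shift x,y [ 0.265 -0.05 ]
0.1 [ 0.043  -0.0816] shift x,y [ 0.33  -0.056]
0.2 [ 0.0364 -0.0815] shift x,y [ 0.396 -0.055]
0.3 [ 0.0299 -0.0808] shift x,y [ 0.461 -0.048]
0.4 [ 0.0235 -0.0794] shift x,y [ 0.525 -0.034]
0.5 [ 0.0172 -0.0774] shift x,y [ 0.588 -0.014]
0.6 [ 0.0112 -0.0747] shift x,y [0.648 0.012]
0.7 [ 0.0055 -0.0715] shift x,y [0.705 0.045]
0.8 [ 0.0001 -0.0677] shift x,y [0.759 0.082]
0.9 [-0.0048 -0.0635] shift x,y [0.808 0.125]
1.0 [-0.0093 -0.0587] shift x,y [0.853 0.173]
1.1 [-0.0133 -0.0535] shift x,y [0.893 0.225]
1.2 [-0.0168 -0.0479] shift x,y [0.928 0.28 ]
1.3 [-0.0197 -0.0421] shift x,y [0.957 0.339]
1.4 [-0.022  -0.0359] shift x,y [0.98 0.4 ]
1.5 [-0.0237 -0.0296] shift x,y [0.997 0.464]
1.6 [-0.0247 -0.0231] shift x,y [1.007 0.529]
```

```bash
python3 -m inch '[0,-0.1,0,0,0, 0,-0.1,0,0.3,0, 0,-0.1,0,0.6,0, 0,-0.1,0,0.85,0, 0,-0.1,0,0.96,0, 0,-0.1,0,0.96,0]'
python3 -m inch '[0,0.14,-0.02,0,0, 0,0.24,-0.02,0,0, 0,0.31,-0.04,0,0, 0,0.37,-0.05,0,0, 0,0.43,-0.055,0,0, 0,0.5,-0.055,0,0, 0,0.56,-0.05,0,0, 0,0.62,-0.035,0,0]'
python3 plan.py
```

```text
time_s: 9.52
ee_pos: [0.588, -0.056, 0.0307]
orientation: [[-0.928, 0.373, -0.001], [0.373, 0.928, 0.0], [0.001, -0.0, -1.0]]
force: [-1.2, -0.2, 1.1]
gripper_width: 0.0003
grasp_force: 0.0
time_s: 10.52
ee_pos: [0.5289, -0.0362, 0.0312]
orientation: [[-0.928, 0.373, -0.001], [0.373, 0.928, -0.0], [0.0, -0.0, -1.0]]
force: [-0.1, -0.7, 0.3]
gripper_width: 0.0002
grasp_force: 0.4
piv [ 0.0311 -0.0019] end [ 0.0473 -0.0849] len 0.0845932924737032 theta -0.19302512486283321
tcp [ 0.0247 -0.0802] 0.031179218226587806
-0.3 [ 0.0683 -0.0754] shift x,y [-0.436  0.048]
-0.2 [ 0.0622 -0.0779] shift x,y [-0.375  0.023]
-0.1 [ 0.0559 -0.0798] shift x,y [-0.312  0.005]
0.0 [ 0.0495 -0.081 ] shift x,y [-0.248 -0.008]
0.1 [ 0.043  -0.0816] shift x,y [-0.182 -0.013]
0.2 [ 0.0364 -0.0815] shift x,y [-0.117 -0.012]
0.3 [ 0.0299 -0.0808] shift x,y [-0.052 -0.005]
0.4 [ 0.0235 -0.0794] shift x,y [0.013 0.009]
0.5 [ 0.0172 -0.0774] shift x,y [0.075 0.029]
0.6 [ 0.0112 -0.0747] shift x,y [0.135 0.055]
0.7 [ 0.0055 -0.0715] shift x,y [0.192 0.087]
0.8 [ 0.0001 -0.0677] shift x,y [0.246 0.125]
0.9 [-0.0048 -0.0635] shift x,y [0.295 0.168]
1.0 [-0.0093 -0.0587] shift x,y [0.341 0.216]
1.1 [-0.0133 -0.0535] shift x,y [0.381 0.267]
1.2 [-0.0168 -0.0479] shift x,y [0.415 0.323]
1.3 [-0.0197 -0.0421] shift x,y [0.445 0.382]
1.4 [-0.022  -0.0359] shift x,y [0.468 0.443]
1.5 [-0.0237 -0.0296] shift x,y [0.484 0.507]
1.6 [-0.0247 -0.0231] shift x,y [0.495 0.571]
```

```bash
python3 -m inch '[0,0.07,0.03,0,0, 0,0.13,0.055,0,0, 0,0.19,0.087,0,0, 0,0.24,0.125,0,0, 0,0.29,0.17,0,0, 0,0.34,0.21,0,0, 0,0.38,0.265,0,0, 0,0.41,0.32,0,0, 0,0.44,0.38,0,0]'
python3 -m inch '[0,0.02,0.05,0,0, 0,0.035,0.09,0,0, 0,0.035,0.1,0,0]'
python3 plan.py | sed -n 2p
python3 - <<'E'
from h import *
import cv2,pickle
p,d=cams.snapshot('wrist');cv2.imwrite('pics/w5.png',p[...,::-1])
E
```

```text
time_s: 11.65
ee_pos: [0.5025, 0.0159, 0.0312]
orientation: [[-0.928, 0.373, -0.001], [0.373, 0.928, 0.0], [0.001, -0.0, -1.0]]
force: [-1.0, -0.3, -0.1]
gripper_width: 0.0001
grasp_force: 0.5
time_s: 12.02
ee_pos: [0.5033, 0.0264, 0.0313]
orientation: [[-0.928, 0.373, -0.0], [0.373, 0.928, 0.0], [0.0, 0.0, -1.0]]
force: [-0.3, 0.0, -0.1]
gripper_width: 0.0002
grasp_force: 0.4
tcp [-0.0224 -0.0318] 0.031274034464872105
```

View pics/w5.png

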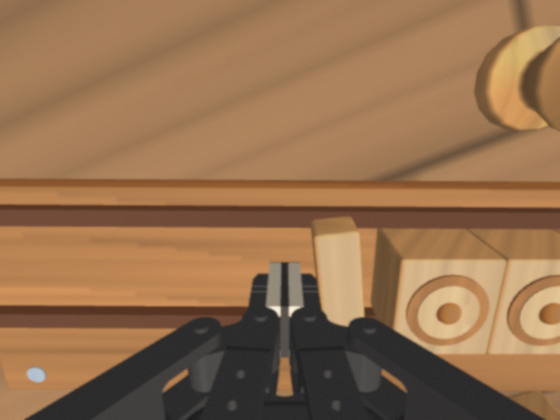

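The button lies almost square across the channel, with its end at (335,222) and about 5° to go. I'll push on in small steps until the force rises.

```bash
f(){ grep -E 'ee_pos|force: \['; }
python3 -m inch '[0,0,0.02,0,0, 0,0,0.04,0,0]'|f
python3 -m inch '[0,0,0.02,0,0, 0,0,0.02,0,0]'|f
python3 -m inch '[0,0,0.015,0,0, 0,0,0.015,0,0]'|f
python3 -m inch '[0,0,0.01,0,0, 0,0,0.01,0,0]'|f
```

```text
ee_pos: [0.5048, 0.0297, 0.0313]
force: [0.0, -0.6, -0.2]
ee_pos: [0.5058, 0.0317, 0.0314]
force: [-1.1, -0.2, 0.3]
ee_pos: [0.5062, 0.0331, 0.0313]
force: [0.2, 0.2, 0.1]
ee_pos: [0.5062, 0.0333, 0.0313]
force: [-1.6, -4.2, 0.6]
```

```bash
f(){ grep -E 'ee_pos|force: \['; }
python3 -m inch '[0,0,0.01,0,0, 0,0,0.01,0,0]'|f
python3 -m inch '[0,0,0.005,0,0, 0,0,0.005,0,0]'|f
```

```text
ee_pos: [0.5062, 0.0335, 0.0313]
force: [-2.9, -7.6, 2.5]
ee_pos: [0.5063, 0.0335, 0.0313]
force: [-3.5, -8.4, 1.9]
```

The button is at its limit: the tool has stalled and the force is rising. I'll back off, lift, and check.

```bash
python3 -m inch '[0,0,-0.1,0,0, 0,0,-0.3,0,0, 0,0,-0.3,-0.3,0, 0,0,-0.3,-0.7,0, 0,0,-0.3,-1,0, 0,0,-0.3,-1,0]'
python3 -m inch '[0,0,-0.2,-0.4,0, 0,0,-0.5,-0.8,0, 0,0,-0.5,-1,0, 0,0,-0.5,-1,0, 0,0,-0.5,-1,0]'
python3 - <<'E'
from h import *
import cv2,pickle
pickle.dump(cams.camera_params('wrist'),open('c3.pkl','wb'))
p,d=cams.snapshot('wrist');cv2.imwrite('pics/w6.png',p[...,::-1])
E
```

```text
time_s: 14.32
ee_pos: [0.4988, 0.0074, 0.1345]
orientation: [[-0.928, 0.373, 0.008], [0.373, 0.928, 0.0], [-0.007, 0.003, -1.0]]
force: [0.6, -1.3, -0.0]
gripper_width: 0.0
grasp_force: 0.0
time_s: 14.95
ee_pos: [0.4761, -0.0384, 0.2291]
orientation: [[-0.928, 0.373, -0.003], [0.373, 0.928, 0.001], [0.003, -0.0, -1.0]]
force: [-0.4, -0.0, 0.3]
gripper_width: -0.0001
grasp_force: 0.0
```

View pics/w6.png

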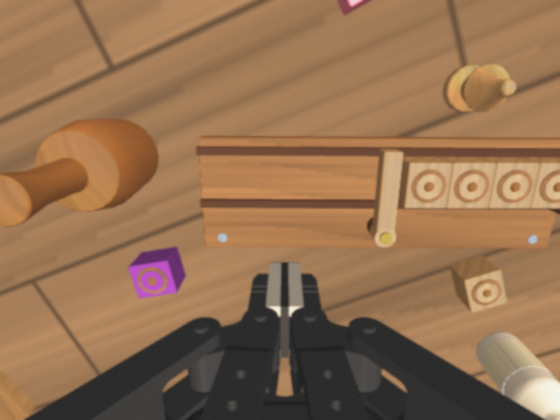

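Run:
```python
from h import *
import pickle,cv2
c=pickle.load(open('c3.pkl','rb'));R=np.array([[.927,-.374],[.374,.927]]);O=np.array([.536,.0475])
cr=lambda u,v,z:R@(w('wrist',u,v,z,c)[:2]-O)
a=cr(385,238.5,.054);b=cr(393.5,151.5,.052);print(a,b,'len',np.hypot(*(b-a)),'theta',np.pi/2-np.arctan2(-(b-a)[1],-(b-a)[0])*1)
a1=cr(376,235,.052);b1=cr(383.5,151,.052);print('left edge',b1-a1,np.arctan2((b1-a1)[1],-(b1-a1)[0]))
a=cr(397,200,.052);b=cr(403.5,151,.052);print('right edge',b-a,np.arctan2((b-a)[1],-(b-a)[0]))
print('rosettes',cr(430,186.5,.056),cr(515,187,.056))
```

```text
[ 0.03129774 -0.00279997] [-0.05418794 -0.00247277] len 0.08548631249461623 theta 1.574623887920573
left edge [-0.08304023 -0.00023238] -0.0027983478714584775
right edge [-0.04683561  0.00105288] 0.02247663740097019
rosettes [-0.02226449  0.0336532 ] [-0.02193725  0.11312216]
```

The wrist view shows the button from its pivot at (385,239) to its end at (394,151), which measures square at about 1.57 rad. The row is closed up at its home position and the robot is clear.

```bash
python3 -c "
from cell import hand_in
print(hand_in())"
```

```text
the job is handed in; nothing more can be done
None
```

The four blocks are home against the end stop with no gaps, the turn-button measures about 1.57 rad (square across behind them), nothing else was touched as far as the pictures show, and the job is handed in; no verdict came back.

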